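Trip a hidden tray latch with a release pin

ROBOT

A 7-joint arm with a two-finger parallel gripper is mounted at the origin on the work surface. World frame = base frame: x ahead of the robot, y to its left, z up, the work surface at z = 0. Lengths are in mm, angles in rad, forces in N, time in s.
With the tool pointing down it reaches from about 400 to 875 mm from the base axis. Payload 4.4 kg.
Tool frame: the origin (TCP) lies on the centre line of the jaws, within the pads' length; the fingertips stand 14 mm ahead of it and the grasp point (between the pads) lies 5 mm behind it; z points along the fingers, x is the direction in which the jaws open and shut, and the axes are right-handed (so a half turn about z gives the same grasp; the last joint's range is limited). The gripper opens to 85 mm and grips with 20 to 120 N. Pads are 22 mm wide; open, the fingers measure 114 mm over their backs; the gripper's body (76 mm by 85 mm) begins 54 mm behind the grasp point. The pads swing forward as they close: fully open they stand 13 mm farther back than shut.
Start: joints at [-1.281, 0.628, 0.038, 1.517, -0.027, 0.996, -0.02], TCP at [226.399, 609.312, 245.313] pointing down, gripper open.
Joint ranges: [-3.06, 3.06], [-0.37, 2.12], [-1.25, 1.32], [0.18, 2.47], [-1.1, 4.24], [0.23, 1.98], [-2.94, 2.94]. Speed limits (rad/s): [2.57, 2.57, 3.14, 3.14, 3.14, 3.14, 3.14].

INTERFACE

Orientations are given as [roll, pitch, yaw] about the fixed x, y, z axes, in that order (R = Rz(yaw) Ry(pitch) Rx(roll)).
In Python, from cell import ctrl gives the robot as it stands.
- The arm moves only by the tool send_rows, never from a script. Its argument "commands" is a list of rows, each a list of 5 numbers: the finger opening in mm, from 0 to 85.4, then the shift along the tool's x, y, z in mm, then the turn about the tool's z in degrees. In form: [[grip, x, y, z, roll], ...]. A call has 1 to 5 rows; each row is the pose to reach, as a shift and turn from the pose measured when the call began, along the tool's axes at that moment; what a row does not reach only later rows make up. A row lasts 1/10 s, in which the tool goes at most 50 mm and 8.59 degrees, less where a joint would pass 70% of its speed; a pose out of reach is approached as far as the arm can. A call with a gripper value outside its range is refused whole. The fingers move at their own pace and stop on an object; the grip force is fixed at half the most. Time passes only in rows, so rows that repeat a pose let the fingers close. It gives the time, the measured TCP pose, the force and the opening at its end, in the units of the state.
- ctrl.read_state(): the state, without advancing time (a new reading comes with each control period).
- ctrl.get_image(name): name is "scene" or "side" or "wrist"; returns the picture (480x640x3 uint8, red, green, blue); there is no depth.
- ctrl.camera_params(name): a dict with "fx", "fy", "cx", "cy" (pixels), "cam_to_world" (4x4, takes a point from camera to world coordinates). Camera axes: x right, y down, z forward; pixel columns grow to the right and rows downward; lengths in mm; the calibration is good to about 2 mm. A picture is of the moment at which its call begins: read the wrist's pose just before it. camera_params takes no time and is no camera call; for the wrist camera it gives the pose at the moment of the call.
- ctrl.finish_job(): hands the job in, once; it reports no verdict.
The state is a dict: "clock": time; "qpos": joint angles; "qd": joint speeds; "tau": joint torques, N m; "eef_pos": TCP position; "tool_rot": TCP orientation; "force": force on the tool from outside, world axes, zero at the start; "torque": the same for the moment, N m; "width": finger opening in mm.
Only numpy, scipy, OpenCV 4.12 (cv2) and the standard library are available. Lean on these libraries where they do the work, as an engineer would, in place of code of your own. Each camera call takes 0.05 s, during which the arm holds its last target.

TASK

The loader's sample tray is latched shut. Take the orange-handled release pin from the blue rack, feel through the small oblong hole in the loader's top for the hidden spring latch and press it gently until the tray springs free, never forcing the pin (keep it under 25 N); then put the pin back upright in the hole of the rack that it came from and pull the tray all the way out to its stop, leaving everything else where it stands.

Things in the scene. Friction and masses are not known exactly. Their poses are not given: they have to be found in the camera images.
- loader: fixed grey sample loader, 200 (x) x 180 (y) x 140 mm high, origin at the centre of its underside; its front, with the white tray front and dark bar handle, faces its own -x. The tray runs out along its -x. A loose white-capped jar stands on the rear of its top
- loader_hole (a point): centre of the oblong access hole (orange frame) in the loader's flat top, at the top surface, 140 mm above the bench; axes as the loader's. The hole is 12 mm along x and 40 mm along y and goes straight down at this size. 22 mm down is a rigid steel floor along its whole length, with one well through it, 12 mm (x) by 11 mm (y)
- well_mid (a point): the point on that hidden floor under the hole's middle, 22 mm below the top. The well's centre lies on the hole's long axis (y), anywhere within 12 mm either side of this point: it differs every time, is not measured and is too deep to be seen, so find it by feel
- latch_mid (a point): the hidden latch's level, 30 mm below the top surface, under the hole's middle; the latch itself is in the well. It is a sprung brass pad: it starts to give at 2 N and moves straight down, frees the tray after about 5 mm (4.5 N) and meets a rigid stop at 10 mm (7 N). It springs back when let go; the freed tray stays free
- tray (a joint): travel of the sample tray in m: 0 shut and latched, 0.10 fully out at its stop. When the latch trips a spring drives it out by itself to about 0.04 within a second; from there it must be pulled, with about 1 N, and it stays where it is left
- tray_handle (a point): middle of the tray's horizontal bar handle: a round bar 10 mm thick and 90 mm long along the loader's y, 105 mm above the bench, its axis 45 mm in front of the tray front (the loader's top is 35 mm higher than the bar); moves with the tray; axes as the loader's
- pin_grip (a point): centre of the orange handle of the release pin (about 70 g): the handle is 18 x 18 mm square, 55 mm tall, sides along this frame's x and y. Below it is a 26 mm square collar, 5 mm thick, then a straight round steel shaft 6 mm thick and 80 mm long. The pin stands upright in the rack, hanging by its collar
- pin_tip (a point): lower end of the pin's shaft, on its axis 112.5 mm below the handle's centre; z points up to the handle
- pin: the same release pin as a whole, origin at the tip of its shaft
- rack_hole0 (a point): centre of one 14 mm hole in the top plate (8 mm thick) of the fixed blue rack, at the plate's top surface 90 mm above the bench. The rack is 130 mm long (this frame's x) and 50 mm wide (y), open below the plate, with a base 6 mm above the bench
- rack_hole1 (a point): the rack's other hole, alike, 70 mm from the first along the rack's x. The pin starts in either of the two, the blue-handled probe in the other
- probe: loose blue-handled sampling probe that stands in the rack's other hole, outline as the pin with a 9 mm shaft, origin at its tip; a bystander
- jar_y0: loose sample jar with yellow cap, 47 mm across, 60 mm tall, origin at the centre of its underside; a bystander, on the bench
- jar_y1: loose sample jar with yellow cap, 47 mm across, 60 mm tall, origin at the centre of its underside; a bystander, on the bench
- jar_y2: loose sample jar with yellow cap, 47 mm across, 60 mm tall, origin at the centre of its underside; a bystander, on the bench
- jar_w0: loose sample jar with white cap, 47 mm across, 60 mm tall, origin at the centre of its underside; a bystander, on the bench
- jar_w1: loose sample jar with white cap, 47 mm across, 60 mm tall, origin at the centre of its underside; a bystander, on the rear of the loader's top
- scanner: loose black and red hand scanner lying on the bench, about 145 x 55 x 32 mm, origin under its middle; a bystander

How it is judged:
By the outcome, as a careful person would: the job done as asked, in the order asked, and still so for the second after the job is handed in, with the robot touching nothing.
It also fails if it takes over 64 s, if anything falls off the work surface, if the arm or the gripper's body presses on something with over 40 N, if the wrist force passes 120 N, or if a joint passes its speed limit or range.

## Working session

There is one attempt and no reset: what is moved stays moved. The work goes in short steps, Python scripts to look and compute and a tool call to move; the robot and the scene stay as the last step left them, time stands still between calls to the robot, and variables do not carry over. Pictures are saved under pics/ and viewed, and the job is handed in when it is done.

Besides the shell and the picture viewer there is one more tool, called in YAML: its name, and indented under it one key for each argument. send_rows: Moves the arm, as the interface text tells. Its arguments: {"type":"object","properties":{"commands":{"type":"array"}},"required":["commands"]}

```bash
ls; mkdir -p pics; cat > h.py <<'E'
import numpy as np, cv2, json
from cell import ctrl
def snap(name,fn):
    p=ctrl.camera_params(name); im=np.array(ctrl.get_image(name)); cv2.imwrite('pics/'+fn+'.png',im[:,:,::-1]); np.savez('pics/'+fn+'.npz',im=im,T=np.array(p['cam_to_world']),K=np.array([p['fx'],p['fy'],p['cx'],p['cy']]))
    return im,p
def load(fn):
    d=np.load('pics/'+fn+'.npz'); return d['im'],d['T'],d['K']
def ray(T,K,u,v):
    d=np.array([(u-K[2])/K[0],(v-K[3])/K[1],1.]); return T[:3,3],T[:3,:3]@d
def onz(T,K,u,v,z):
    o,d=ray(T,K,u,v); return o+d*(z-o[2])/d[2]
def proj(T,K,P):
    c=T[:3,:3].T@(np.asarray(P,float)-T[:3,3]); return K[0]*c[0]/c[2]+K[2],K[1]*c[1]/c[2]+K[3]
E
python3 - <<'E'
from h import *
for n in ['scene','side','wrist']:
    im,p=snap(n,n+'0'); print(n,p['fx'],p['cx'],np.round(p['cam_to_world'],3).tolist())
print(ctrl.read_state())
E
```

```text
pics
scene 610.4420932253466 318.74451575126415 [[0.287, 0.772, -0.568, 1443.61], [0.958, -0.239, 0.159, -177.884], [-0.013, -0.59, -0.808, 1305.999], [0.0, 0.0, 0.0, 1.0]]
side 436.93489946807523 314.26065013214134 [[0.679, -0.517, 0.521, 87.373], [-0.734, -0.484, 0.476, -414.275], [0.006, -0.706, -0.708, 790.328], [0.0, 0.0, 0.0, 1.0]]
wrist 413.93042828834706 317.5119178596639 [[0.348, 0.894, 0.283, 153.533], [0.938, -0.331, -0.106, 636.749], [-0.001, 0.302, -0.953, 372.412], [0.0, 0.0, 0.0, 1.0]]
{'clock': 0.15, 'qpos': array([-1.28078712,  0.62909155,  0.03847726,  1.51811052, -0.02700577,
        0.99629488, -0.01995735]), 'qd': array([ 0.00190616, -0.00336565, -0.0005421 , -0.00423685,  0.00062613,
        0.0003754 , -0.00099745]), 'tau': array([ 2.08264690e-03, -5.63795507e+01,  1.22756928e+00, -1.93650037e+01,
        1.09897341e-02,  7.43937911e-03, -1.31748607e-05]), 'eef_pos': array([226.25810469, 608.8869564 , 244.63703206]), 'tool_rot': array([3.14157741e+00, 1.38562778e-03, 1.21500390e+00]), 'force': array([-0.24541889,  0.45449636,  0.13815365]), 'torque': array([0.01111015, 0.02044766, 0.00997972]), 'width': 85.3506805148442}
```

View pics/scene0.png

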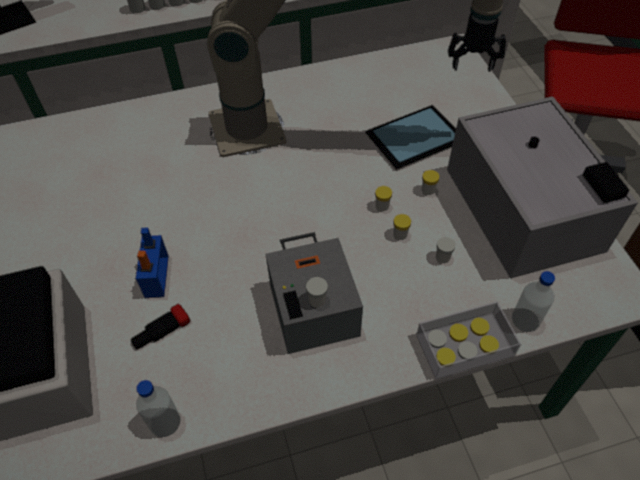

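View pics/side0.png

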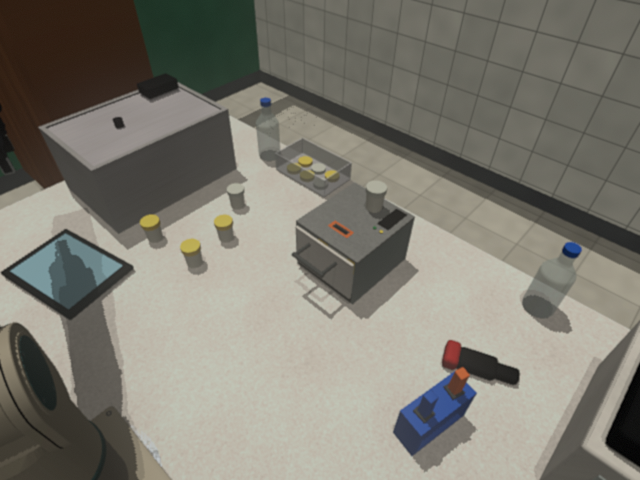

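View pics/wrist0.png

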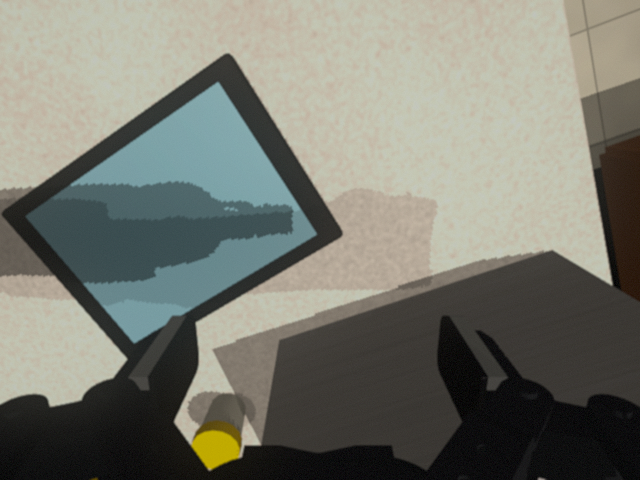

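```bash
python3 - <<'E'
from h import *
def crop(fn,x0,y0,x1,y1,s,out):
    im=load(fn)[0][y0:y1,x0:x1,::-1]; cv2.imwrite('pics/'+out+'.png',cv2.resize(im,None,fx=s,fy=s,interpolation=cv2.INTER_CUBIC))
crop('scene0',255,220,375,360,4,'c1'); crop('scene0',120,220,200,310,6,'c2')
crop('side0',280,170,430,310,4,'c3'); crop('side0',385,355,485,455,6,'c4')
for fn in ['scene0','side0']:
    im,T,K=load(fn); hsv=cv2.cvtColor(im,cv2.COLOR_RGB2HSV)
    m=cv2.inRange(hsv,(4,150,90),(16,255,255)); n,l,st,c=cv2.connectedComponentsWithStats(m)
    for i in range(1,n):
        if st[i,4]>15: print(fn,'orange',st[i],c[i].round(1),[onz(T,K,*c[i],z).round(1).tolist() for z in (140,122.5)])
    m=cv2.inRange(hsv,(105,120,30),(125,255,255)); n,l,st,c=cv2.connectedComponentsWithStats(m)
    for i in range(1,n):
        if st[i,4]>15: print(fn,'blue',st[i],c[i].round(1))
E
```

```text
scene0 orange [138 251   7   6  35] [141.1 253.4] [[504.0, -352.2, 140.0], [489.9, -354.8, 122.5]]
scene0 orange [295 256  25  12 105] [307.1 261.5] [[642.8, 17.6, 140.0], [630.7, 20.5, 122.5]]
scene0 blue [ 136  228   32   69 1394] [152.8 266. ]
scene0 blue [540 272  15  14 156] [546.8 278.1]
scene0 blue [137 381  16  16 203] [144.7 388.3]
side0 orange [329 221  24  16  70] [340.5 229. ] [[642.0, 14.7, 140.0], [656.9, 26.2, 122.5]]
side0 orange [456 367  13  13 111] [462.  373.1] [[514.4, -353.1, 140.0], [525.9, -351.5, 122.5]]
side0 blue [261  98   9   5  38] [265.1 100.2]
side0 blue [563 243  18  15 204] [571.5 249.5]
side0 blue [ 401  373   75   63 1406] [436.6 405. ]
side0 blue [438 414  22  19  82] [449.3 422.4]
```

View pics/c1.png

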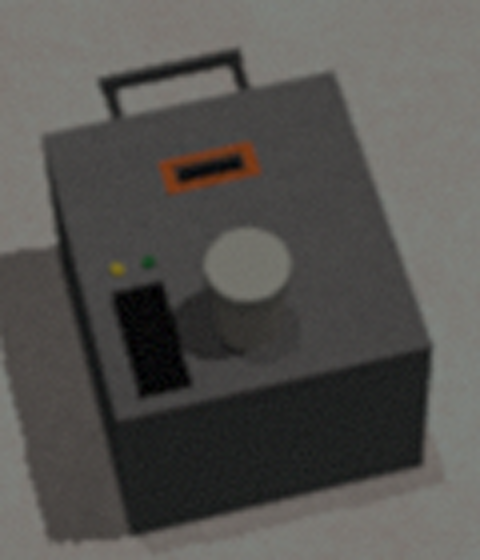

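View pics/c2.png

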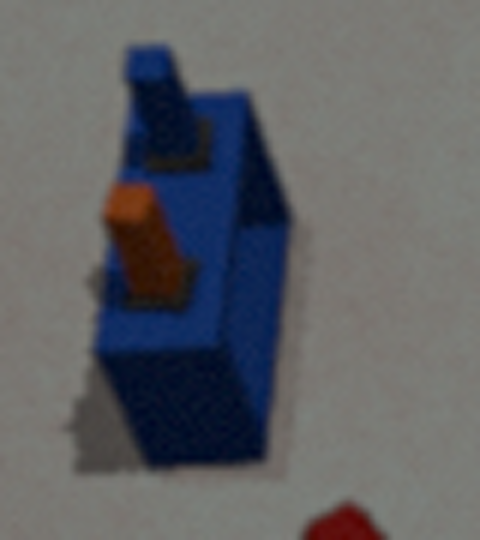

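View pics/c3.png

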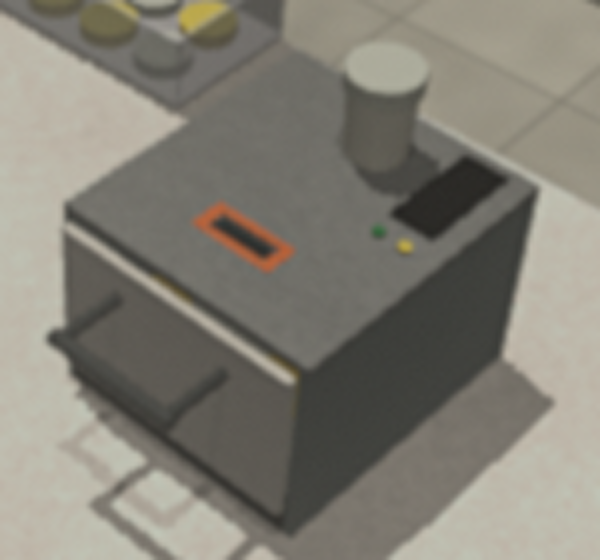

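View pics/c4.png

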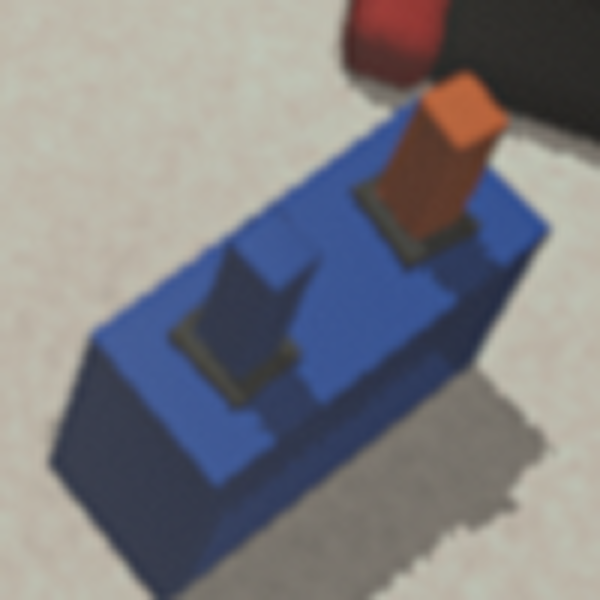

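```bash
python3 - <<'E'
from h import *
def f(fn,x0,y0,s,pts,z):
    im,T,K=load(fn); 
    r=[onz(T,K,x0+(a+.5)/s-.5,y0+(b+.5)/s-.5,z)[:2].round(1).tolist() for a,b in pts]; print(fn,z,r); return np.array(r)
a=f('scene0',255,220,4,[(45,135),(332,72),(430,345),(118,418)],140)
b=f('side0',280,170,4,[(310,370),(68,205),(290,45),(537,188)],140)
for c in (a,b):
    m=c.mean(0); x=(c[2]+c[3]-c[0]-c[1])/2; y=(c[1]+c[2]-c[0]-c[3])/2
    print(m,np.hypot(*x),np.hypot(*y),np.degrees(np.arctan2(x[1],x[0])),np.degrees(np.arctan2(-y[0],y[1])))
f('scene0',255,220,4,[(210,167),(177,175),(243,160)],140)
f('side0',280,170,4,[(244,237)],140)
print('pin top');f('scene0',120,220,6,[(130,202)],150);f('side0',385,355,6,[(465,112)],150)
print('probe');f('scene0',120,220,6,[(149,60)],150);f('side0',385,355,6,[(275,250)],150)
print('collar tops');f('scene0',120,220,6,[(161,285),(180,146)],95);f('side0',385,355,6,[(418,222),(236,358)],95)
print('rack');f('scene0',120,220,6,[(99,350),(221,347),(246,93)],90);f('side0',385,355,6,[(95,335),(218,488),(550,230)],90)
print('scanner');
E
```

```text
scene0 140 [[591.4, -69.0], [596.9, 107.2], [794.7, 101.1], [788.5, -76.2]]
side0 140 [[589.9, -73.6], [595.5, 103.1], [794.3, 106.4], [786.2, -79.6]]
[692.875  15.775] 197.56195230863665 176.8467839684963 -1.9289590725119123 -1.8956605338059231
[691.475  14.075] 197.554612702412 181.47932389118054 -0.39153681759073306 -2.163162917001794
scene0 140 [[642.5, 17.8], [642.3, -2.1], [643.4, 37.7]]
side0 140 [[642.5, 14.7]]
pin top
scene0 150 [[511.7, -350.2]]
side0 150 [[507.8, -354.3]]
probe
scene0 150 [[442.5, -334.2]]
side0 150 [[439.7, -338.0]]
collar tops
scene0 95 [[512.8, -351.4], [444.5, -335.0]]
side0 95 [[504.5, -356.4], [436.3, -340.3]]
rack
scene0 90 [[533.5, -380.0], [546.5, -332.9], [420.5, -305.3]]
side0 90 [[417.9, -307.8], [405.7, -355.4], [530.9, -384.7]]
scanner
```

```bash
cat >> h.py <<'E'
def go(x,y,z,yaw_deg=None):
    s=ctrl.read_state(); p=s['eef_pos']; from scipy.spatial.transform import Rotation as Ro
    R=Ro.from_euler('xyz',s['tool_rot']).as_matrix()
    d=R.T@(np.array([x,y,z])-p); r=0
    if yaw_deg is not None: r=-((yaw_deg-np.degrees(s['tool_rot'][2])+180)%360-180)
    print('t',round(s['clock'],2),'pos',p.round(1),'rot',np.degrees(s['tool_rot']).round(2),'F',s['force'].round(1),'w',round(s['width'],1)); print('shift',d.round(1),'roll',round(r,2)); return d
E
python3 - <<'E'
from h import *
go(480,250,400,76.7)
E
```

```text
t 0.15 pos [226.3 608.9 244.6] rot [1.800e+02 8.000e-02 6.961e+01] F [-0.2  0.5  0.1] w 85.4
shift [-248.2  362.9 -155. ] roll -7.09
```

send_rows:
  commands:
    - [85,0,0,-50,0]
    - [85,0,0,-100,0]
    - [85,0,0,-140,0]

```text
clock: 0.45
eef_pos: [226.4, 609.2, 387.1]
tool_rot: [3.142, -0.0, 1.215]
force: [0.1, 1.5, -0.1]
width: 84.9
```

```bash
python3 - <<'E'
from h import *
go(480,250,385,76.7)
E
```

```text
t 0.45 pos [226.4 609.2 387.1] rot [180.    -0.    69.61] F [ 0.1  1.5 -0.1] w 84.9
shift [-248.4  362.9    2.1] roll -7.09
```

send_rows:
  commands:
    - [85,-250,363,0,-7]
    - [85,-250,363,0,-7]
    - [85,-250,363,0,-7]
    - [85,-250,363,0,-7]
    - [85,-250,363,0,-7]

```text
clock: 0.95
eef_pos: [370.7, 402.5, 385.9]
tool_rot: [-3.142, 0.0, 1.337]
force: [0.8, -0.1, 0.3]
width: 85.5
```

send_rows:
  commands:
    - [85,-125,190,0,0]
    - [85,-125,190,0,0]
    - [85,-125,190,0,0]
    - [85,-125,190,0,0]
    - [85,-125,190,0,0]

```text
clock: 1.45
eef_pos: [529.2, 232.3, 385.8]
tool_rot: [3.14, 0.002, 1.332]
force: [0.4, -0.5, 0.6]
width: 85.1
```

```bash
python3 - <<'E'
from h import *
go(440,-320,360,76.7)
E
```

```text
t 1.45 pos [529.2 232.3 385.8] rot [1.7991e+02 1.2000e-01 7.6320e+01] F [ 0.4 -0.5  0.6] w 85.1
shift [-557.7   43.9   27.1] roll -0.38
```

send_rows:
  commands:
    - [85,-185,105,0,0]
    - [85,-185,105,0,0]
    - [85,-185,105,0,0]
    - [85,-185,105,0,0]
    - [85,-185,105,0,0]

```text
clock: 1.95
eef_pos: [588.0, 20.5, 386.2]
tool_rot: [3.139, 0.006, 1.324]
force: [0.4, -0.9, -1.5]
width: 85.0
```

```bash
python3 - <<'E'
from h import *
snap('wrist','w1')
go(469,-343,360,76.7)
E
```

```text
t 2.0 pos [588.4  19.4 386.2] rot [179.82   0.39  75.76] F [-0.4 -2.3  0.3] w 85.2
shift [-380.4  -26.6   28.7] roll -0.94
```

View pics/w1.png

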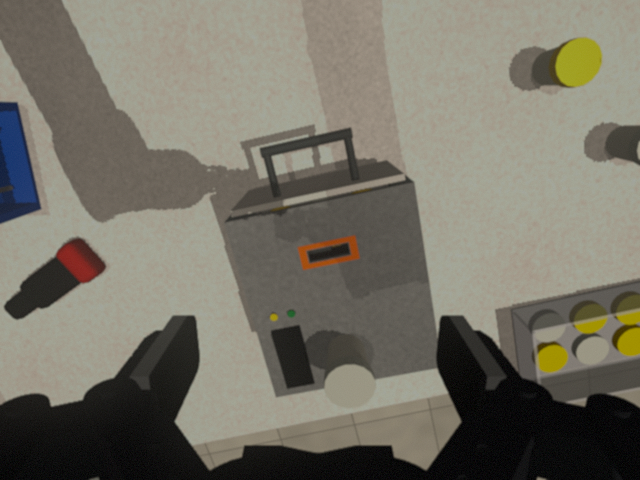

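```bash
python3 - <<'E'
from h import *
im,T,K=load('w1'); hsv=cv2.cvtColor(im,cv2.COLOR_RGB2HSV)
m=cv2.inRange(hsv,(3,150,90),(18,255,255)); m[:, :280]=0
c,_=cv2.findContours(m,cv2.RETR_EXTERNAL,cv2.CHAIN_APPROX_NONE); c=max(c,key=cv2.contourArea)
P=np.array([onz(T,K,*p,140)[:2] for p in c[:,0].astype(float)],np.float32)
print(cv2.minAreaRect(P), T[:3,3])
m2=cv2.inRange(hsv,(0,0,0),(180,255,45)); m2[:235]=0;m2[270:]=0;m2[:,:300]=0;m2[:,360:]=0
c,_=cv2.findContours(m2,cv2.RETR_EXTERNAL,cv2.CHAIN_APPROX_NONE); c=max(c,key=cv2.contourArea)
P=np.array([onz(T,K,*p,140)[:2] for p in c[:,0].astype(float)],np.float32); print(cv2.minAreaRect(P))
for p in [(224,220),(414,183),(437,367),(277,396)]: print(p,onz(T,K,*p,140).round(1))
print('jar',onz(T,K,350,385,200))
E
```

```text
((642.2439575195312, 16.893264770507812), (55.645355224609375, 23.895414352416992), 88.20838928222656) [512.63621899  41.08190778 513.94277421]
((642.0116577148438, 17.017606735229492), (37.89069366455078, 9.504877090454102), 88.02325439453125)
(224, 220) [587.4 -70.1 140. ]
(414, 183) [596.2 108.  140. ]
(437, 367) [793.7  97.4 140. ]
(277, 396) [788.4 -75.6 140. ]
jar [748.49283939   9.87087321 200.        ]
```

send_rows:
  commands:
    - [85,-380,-27,0,-1]
    - [85,-380,-27,0,-1]
    - [85,-380,-27,0,-1]
    - [85,-380,-27,0,-1]
    - [85,-380,-27,0,-1]

```text
clock: 2.5
eef_pos: [510.3, -211.2, 387.8]
tool_rot: [3.139, 0.006, 1.341]
force: [1.2, -0.2, -0.4]
width: 85.0
```

```bash
python3 - <<'E'
from h import *
go(469,-343,340,76.7)
E
```

```text
t 2.5 pos [ 510.3 -211.2  387.8] rot [179.84   0.36  76.83] F [ 1.2 -0.2 -0.4] w 85.0
shift [-137.5  -10.3   48.6] roll 0.13
```

send_rows:
  commands:
    - [85,-138,-10,30,0]
    - [85,-138,-10,30,0]
    - [85,-138,-10,30,0]
    - [85,-138,-10,30,0]
    - [85,-138,-10,30,0]

```text
clock: 3.0
eef_pos: [468.6, -343.7, 358.0]
tool_rot: [3.14, 0.005, 1.339]
force: [0.5, 1.2, 0.7]
width: 85.0
```

```bash
python3 - <<'E'
from h import *
snap('wrist','w2')
go(469,-343,340,76.7)
E
```

```text
t 3.05 pos [ 469.6 -342.4  358.3] rot [179.86   0.28  76.87] F [-0.6  0.5  0. ] w 85.1
shift [-0.7 -0.5 18.3] roll 0.17
```

View pics/w2.png

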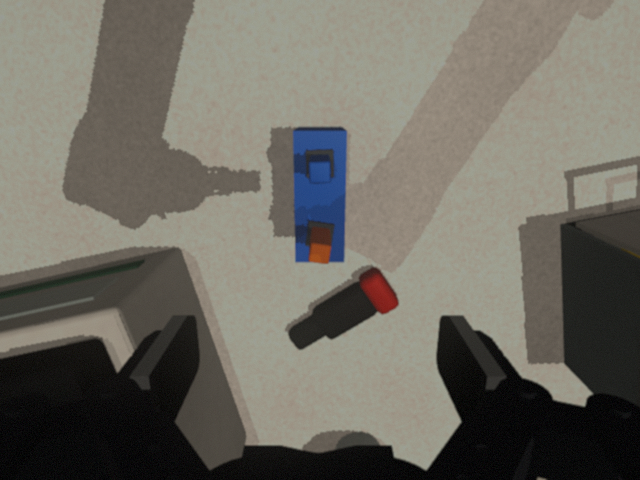

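```bash
python3 - <<'E'
from h import *
im,T,K=load('w2'); hsv=cv2.cvtColor(im,cv2.COLOR_RGB2HSV)
cv2.imwrite('pics/c5.png',cv2.resize(im[110:280,270:370,::-1],None,fx=4,fy=4,interpolation=cv2.INTER_NEAREST))
m=cv2.inRange(hsv,(3,150,60),(18,255,255)); ys,xs=np.nonzero(m)
for y in range(ys.min(),ys.max()+1): print(y,xs[ys==y].min(),xs[ys==y].max(),im[y,320])
mb=cv2.inRange(hsv,(105,140,60),(125,255,255)); mb[:,:280]=0;mb[:,360:]=0
c,_=cv2.findContours(mb,cv2.RETR_EXTERNAL,cv2.CHAIN_APPROX_NONE); c=max(c,key=cv2.contourArea)
P=np.array([onz(T,K,*p,90)[:2] for p in c[:,0].astype(float)],np.float32); print(cv2.minAreaRect(P))
E
```

```text
228 314 314 [70 41 33]
229 316 322 [72 40 30]
230 321 326 [74 41 33]
231 324 328 [73 42 34]
232 313 326 [73 40 31]Traceback (most recent call last):
  File "<stdin>", line 5, in <module>
    return umr_minimum(a, axis, None, out, keepdims, initial, where)
ValueError: zero-size array to reduction operation minimum which has no identity
```

View pics/c5.png

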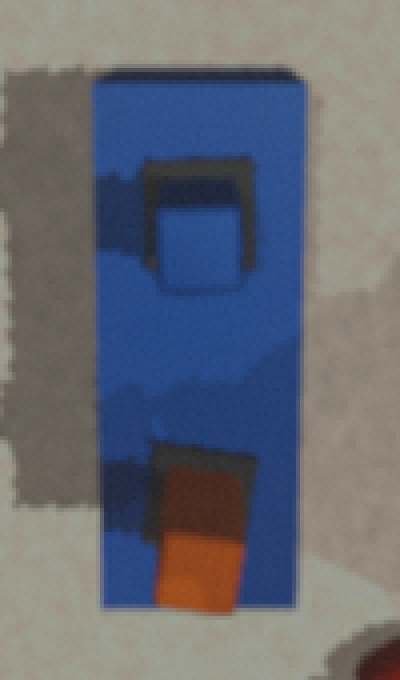

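```bash
python3 - <<'E'
from h import *
im,T,K=load('w2')
def f(pts,z):
    return np.array([onz(T,K,270+(a+.5)/4-.5,110+(b+.5)/4-.5,z)[:2] for a,b in pts])
for n,p,z in [('pin',[(163,532),(245,542),(235,613),(155,605)],150),('probe',[(160,207),(242,207),(242,290),(160,290)],150),('rack',[(94,82),(306,82),(298,607),(103,607)],90),('collar',[(153,443),(257,457)],95)]:
    P=f(p,z); print(n,P.round(1).tolist(),P.mean(0).round(1))
    e=P[1]-P[0]; print('len',np.hypot(*e),'ang',np.degrees(np.arctan2(e[1],e[0])))
    if len(P)>2:
        e=P[2]-P[1]; print('len',np.hypot(*e),'ang',np.degrees(np.arctan2(e[1],e[0])))
go(510,-352.5,170,76.7)
E
```

```text
pin [[497.4, -356.9], [503.6, -340.4], [518.9, -346.0], [513.1, -362.5]] [ 508.2 -351.5]
len 17.644591057234933 ang 69.52461128958404
len 16.32478559935787 ang -20.317475682264128
probe [[430.6, -341.4], [434.4, -325.4], [450.7, -329.1], [446.9, -345.4]] [ 440.6 -335.3]
len 16.450782388759695 ang 76.77728190931622
len 16.723633184218876 ang -12.72678286774032
rack [[406.0, -352.6], [417.2, -304.9], [543.4, -333.9], [532.1, -382.3]] [ 474.7 -343.4]
len 49.018142300884854 ang 76.75635709658624
len 129.45888024569695 ang -12.955929945586625
collar [[491.7, -359.3], [501.0, -335.3]] [ 496.3 -347.3]
len 25.652038227453215 ang 68.89032084523606
t 3.05 pos [ 469.6 -342.4  358.3] rot [179.86   0.28  76.87] F [-0.6  0.5  0. ] w 85.1
shift [  0.2  41.2 188.4] roll 0.17
```

send_rows:
  commands:
    - [60,0,40,50,7.5]
    - [60,0,40,100,7.5]
    - [60,0,40,140,7.5]
    - [60,0,40,160,7.5]
    - [60,0,40,160,7.5]

```text
clock: 3.55
eef_pos: [508.3, -348.2, 194.7]
tool_rot: [-3.137, 0.001, 1.214]
force: [-0.3, 0.1, 0.4]
width: 59.9
```

```bash
python3 - <<'E'
from h import *
go(508.8,-351.8,124,69.3)
snap('wrist','w3')
E
```

```text
t 3.55 pos [ 508.3 -348.2  194.7] rot [-1.7976e+02  8.0000e-02  6.9580e+01] F [-0.3  0.1  0.4] w 59.9
shift [-3.1  2.  70.7] roll 0.28
```

View pics/w3.png

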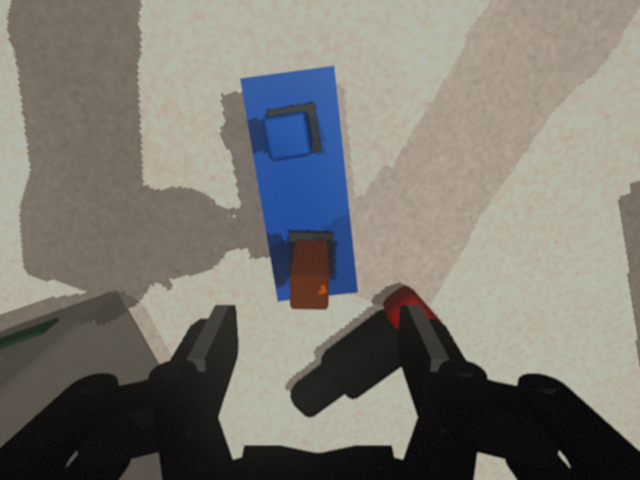

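send_rows:
  commands:
    - [60,-3,2,30,0]
    - [60,-3,2,55,0]
    - [60,-3,2,70,0]
    - [60,-3,2,71,0]
    - [60,-3,2,71,0]

```text
clock: 4.1
eef_pos: [511.3, -353.9, 127.9]
tool_rot: [3.139, 0.003, 1.214]
force: [0.3, 0.2, -0.1]
width: 60.0
```

```bash
python3 - <<'E'
from h import *
go(508.8,-351.8,124,69.3)
snap('wrist','w4')
E
```

```text
t 4.1 pos [ 511.3 -353.9  127.9] rot [179.84   0.19  69.57] F [ 0.3  0.2 -0.1] w 60.0
shift [ 1.1 -3.1  3.9] roll 0.27
```

View pics/w4.png

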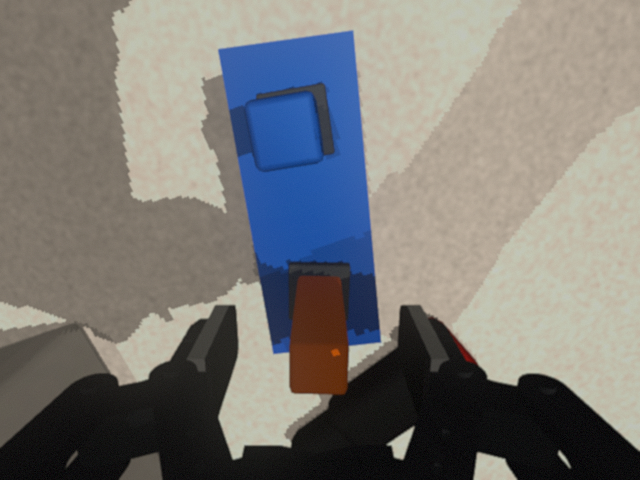

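send_rows:
  commands:
    - [60,0,-3,3,0]
    - [40,0,-3,3,0]
    - [10,0,-3,3,0]
    - [10,0,-3,3,0]
    - [10,0,-3,3,0]

```text
clock: 4.65
eef_pos: [508.8, -353.4, 125.6]
tool_rot: [3.137, 0.004, 1.214]
force: [0.1, 0.1, 2.2]
width: 17.3
```

send_rows:
  commands:
    - [10,0,0,0,0]
    - [10,0,0,0,0]
    - [10,0,0,0,0]

```text
clock: 4.95
eef_pos: [508.8, -353.4, 125.6]
tool_rot: [3.137, 0.004, 1.214]
force: [0.2, -0.3, 1.3]
width: 17.3
```

```bash
python3 - <<'E'
from h import *
go(508.8,-351.8,124,69.3)
E
```

```text
t 4.95 pos [ 508.8 -353.4  125.6] rot [179.76   0.21  69.55] F [ 0.2 -0.3  1.3] w 17.3
shift [ 1.5 -0.6  1.6] roll 0.25
```

send_rows:
  commands:
    - [10,0,0,-30,0]
    - [10,0,0,-70,0]
    - [10,0,0,-110,0]
    - [10,0,0,-150,0]
    - [10,0,0,-165,0]

```text
clock: 5.45
eef_pos: [509.6, -353.8, 294.8]
tool_rot: [3.131, 0.005, 1.214]
force: [0.4, -0.4, -0.9]
width: 17.1
```

```bash
python3 - <<'E'
from h import *
go(642,17,290,69.5)
snap('side','s1')
E
```

```text
t 5.45 pos [ 509.6 -353.8  294.8] rot [179.4    0.3   69.54] F [ 0.4 -0.4 -0.9] w 17.1
shift [393.7  -5.7   2.7] roll 0.04
```

View pics/s1.png

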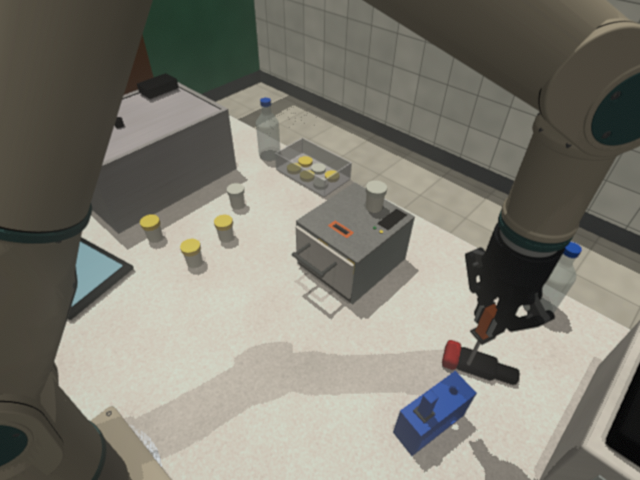

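send_rows:
  commands:
    - [10,50,0,0,0]
    - [10,100,-2,0,0]
    - [10,150,-3,0,0]
    - [10,200,-4,0,0]
    - [10,250,-5,0,0]

```text
clock: 6.0
eef_pos: [592.5, -116.0, 293.1]
tool_rot: [3.131, 0.006, 1.214]
force: [1.6, 0.0, -0.3]
width: 17.4
```

```bash
python3 - <<'E'
from h import *
go(642,17,286,69.5)
E
```

```text
t 6.0 pos [ 592.5 -116.   293.1] rot [179.41   0.33  69.54] F [ 1.6  0.  -0.3] w 17.4
shift [142.   -0.2   6.3] roll 0.04
```

send_rows:
  commands:
    - [10,45,0,2,-6]
    - [10,85,0,4,-12]
    - [10,120,0,6,-18.6]
    - [10,142,0,6,-18.6]
    - [10,142,0,6,-18.6]

```text
clock: 6.5
eef_pos: [642.3, 22.5, 284.2]
tool_rot: [3.136, 0.006, 1.545]
force: [-0.1, 0.5, -1.4]
width: 17.3
```

send_rows:
  commands:
    - [10,0,0,0,0]
    - [10,0,0,0,0]

```text
clock: 6.7
eef_pos: [641.5, 21.7, 283.3]
tool_rot: [3.138, 0.006, 1.544]
force: [1.1, -0.1, -0.0]
width: 17.7
```

```bash
python3 - <<'E'
from h import *
go(642,17,286,88.1)
for n in ['scene','side','wrist']: snap(n,n+'2')
for n,b in [('scene2',(255,180,375,300)),('side2',(260,130,420,270))]:
    im=load(n)[0][b[1]:b[3],b[0]:b[2],::-1]; cv2.imwrite('pics/%sc.png'%n,cv2.resize(im,None,fx=4,fy=4,interpolation=cv2.INTER_CUBIC))
E
```

```text
t 6.7 pos [641.5  21.7 283.3] rot [179.79   0.35  88.47] F [ 1.1 -0.1 -0. ] w 17.7
shift [-4.7  0.6 -2.7] roll 0.37
```

View pics/scene2c.png

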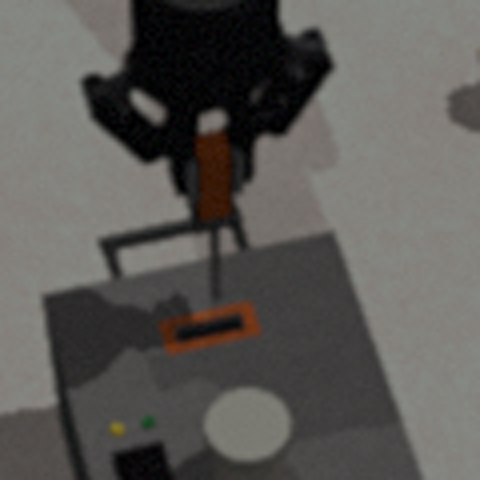

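View pics/side2c.png

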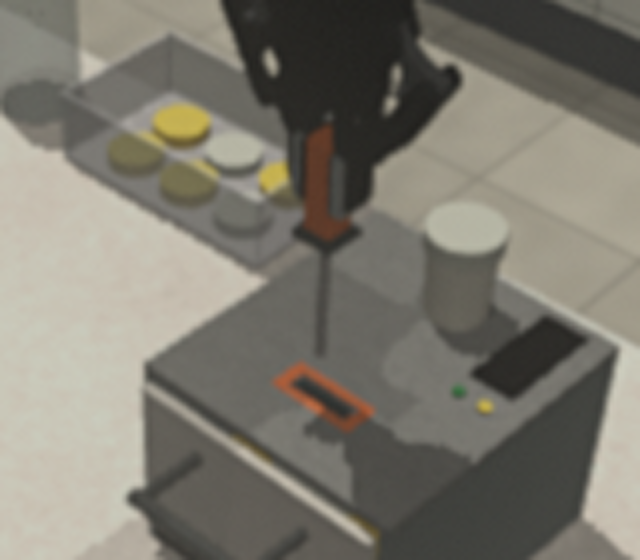

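View pics/wrist2.png

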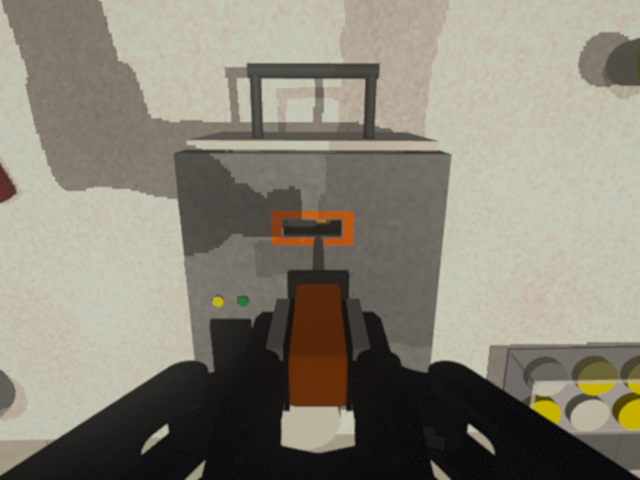

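```bash
python3 - <<'E'
from h import *
pts={'scene2':(255+216.5/4-.5,180+300.5/4-.5),'side2':(260+321.5/4-.5,130+356.5/4-.5),'wrist2':(319,238)}
A=np.zeros((3,3));b=np.zeros(3)
R=[]
for n,(u,v) in pts.items():
    im,T,K=load(n); o,d=ray(T,K,u,v); d/=np.linalg.norm(d); M=np.eye(3)-np.outer(d,d); R.append((o,d,n)); A+=M;b+=M@o
    print(n,onz(T,K,u,v,283.3-115.6).round(1))
P=np.linalg.solve(A,b); print(P)
for n in pts:
    im,T,K=load(n); print(n,np.round(proj(T,K,P),1),pts[n])
im,T,K=load('wrist2'); 
hsv=cv2.cvtColor(im,cv2.COLOR_RGB2HSV)
m=cv2.inRange(hsv,(3,150,90),(18,255,255)); m[:200]=0;m[250:]=0
c,_=cv2.findContours(m,cv2.RETR_EXTERNAL,cv2.CHAIN_APPROX_NONE); c=max(c,key=cv2.contourArea)
Q=np.array([onz(T,K,*p,140)[:2] for p in c[:,0].astype(float)],np.float32); print(cv2.minAreaRect(Q))
cv2.imwrite('pics/c6.png',cv2.resize(im[200:260,260:370,::-1],None,fx=7,fy=7,interpolation=cv2.INTER_NEAREST))
print(onz(T,K,321,221,110),onz(T,K,321,221,118),onz(T,K,321,221,140))
E
```

```text
scene2 [644.2  21.7 167.7]
side2 [642.3  18.5 167.7]
wrist2 [640.7  22.1 167.7]
[642.81160637  21.36710902 165.37341806]
scene2 [308.3 254.8] (308.625, 254.625)
side2 [339.  218.7] (339.875, 218.625)
wrist2 [318.  240.2] (319, 238)
((641.9185791015625, 17.039932250976562), (55.9140739440918, 23.439298629760742), 88.5280532836914)
[645.47072493  23.27275239 110.        ] [643.30076497  23.31322768 118.        ] [637.33337508  23.42453474 140.        ]
```

View pics/c6.png

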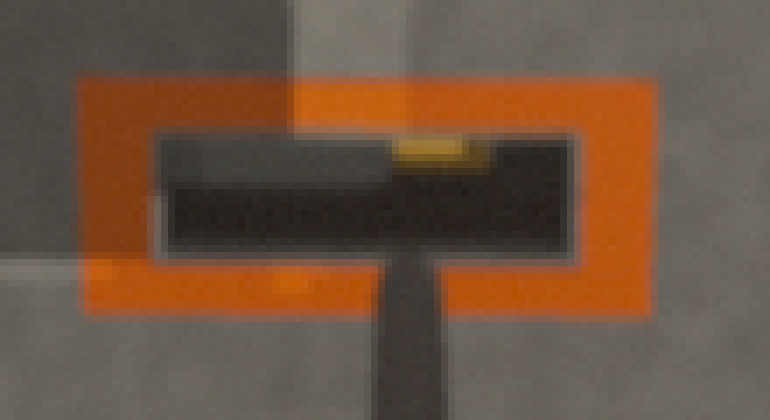

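send_rows:
  commands:
    - [10,3.2,0,5,0.3]
    - [10,3.2,0,15,0.3]
    - [10,3.2,0,22,0.3]
    - [10,3.2,0,22,0.3]
    - [10,3.2,0,22,0.3]

```text
clock: 7.35
eef_pos: [642.0, 23.9, 261.7]
tool_rot: [3.137, 0.007, 1.538]
force: [0.4, -0.0, -0.1]
width: 17.5
```

```bash
python3 - <<'E'
from h import *
go(641.7,24.9,286,88.1)
for n in ['scene','side','wrist']: snap(n,n+'3')
ims=[]
for n,b in [('scene3',(275,220,345,300)),('side3',(310,180,380,260)),('wrist3',(270,170,370,270))]:
    im=load(n)[0][b[1]:b[3],b[0]:b[2],::-1]; ims.append(cv2.resize(im,(400 if n!='wrist3' else 400,457 if n!='wrist3' else 400),interpolation=cv2.INTER_CUBIC))
o=np.zeros((457,1200,3),np.uint8)
for i,m in enumerate(ims): o[:m.shape[0],i*400:i*400+400]=m
cv2.imwrite('pics/m3.png',cv2.resize(o,(800,305)))
cv2.imwrite('pics/m3w.png',ims[2])
E
```

```text
t 7.35 pos [642.   23.9 261.7] rot [179.74   0.37  88.1 ] F [ 0.4 -0.  -0.1] w 17.5
shift [  0.8  -0.2 -24.3] roll 0.0
```

View pics/m3.png

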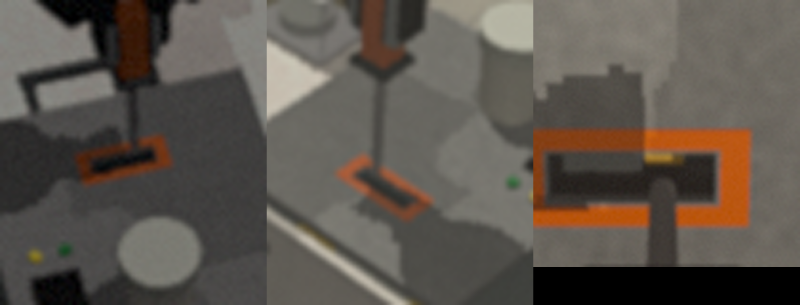

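View pics/m3w.png

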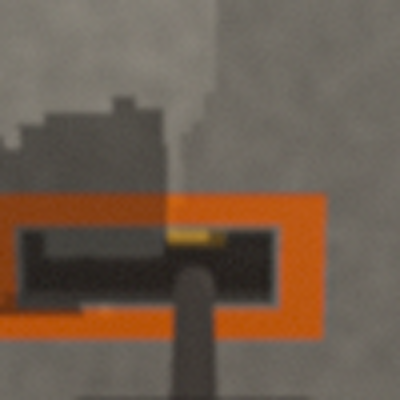

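```bash
python3 - <<'E'
from h import *
im,T,K=load('wrist3')
print('tip -x edge',onz(T,K,318.2,236.9,146.1))
for r in (228,305): print('hole edge',onz(T,K,307,170+r/4,140))
E
```

```text
tip -x edge [640.61387904  24.63544069 146.1       ]
hole edge [635.80143477  17.72591343 140.        ]
hole edge [648.5514159   17.21072513 140.        ]
```

send_rows:
  commands:
    - [10,0.8,-1.2,1,0]
    - [10,0.8,-1.2,6,0]
    - [10,0.8,-1.2,12,0]
    - [10,0.8,-1.2,16,0]
    - [10,0.8,-1.2,16,0]

```text
clock: 8.0
eef_pos: [640.8, 24.7, 245.4]
tool_rot: [3.137, 0.007, 1.538]
force: [0.3, -0.5, -1.0]
width: 17.5
```

```bash
python3 - <<'E'
from h import *
go(641,24.6,286,88.1)
snap('wrist','w5')
im=load('w5')[0][170:270,270:370,::-1]; cv2.imwrite('pics/w5c.png',cv2.resize(im,None,fx=5,fy=5,interpolation=cv2.INTER_CUBIC))
E
```

```text
t 8.0 pos [640.8  24.7 245.4] rot [179.76   0.38  88.11] F [ 0.3 -0.5 -1. ] w 17.5
shift [ -0.4   0.4 -40.6] roll 0.01
```

View pics/w5c.png

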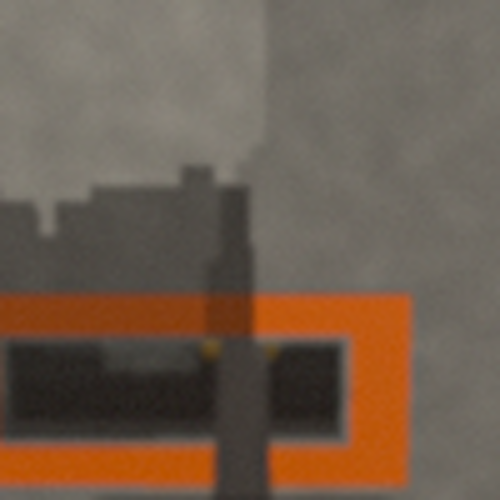

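send_rows:
  commands:
    - [10,0,0,3,0]
    - [10,0,0,6,0]
    - [10,0,0,9,0]
    - [10,0,0,9,0]

```text
clock: 8.45
eef_pos: [640.8, 24.6, 236.3]
tool_rot: [3.138, 0.007, 1.538]
force: [0.1, 0.6, -0.6]
width: 17.4
```

send_rows:
  commands:
    - [10,0,0,1.5,0]
    - [10,0,0,3,0]
    - [10,0,0,4,0]
    - [10,0,0,4,0]

```text
clock: 8.85
eef_pos: [640.7, 24.6, 232.1]
tool_rot: [3.138, 0.007, 1.538]
force: [0.3, -0.3, -0.0]
width: 17.5
```

send_rows:
  commands:
    - [10,0,0,1,0]
    - [10,0,0,2,0]
    - [10,0,0,3,0]
    - [10,0,0,3,0]

```text
clock: 9.25
eef_pos: [640.6, 24.6, 229.0]
tool_rot: [3.138, 0.007, 1.538]
force: [0.6, 0.2, -0.5]
width: 17.5
```

send_rows:
  commands:
    - [10,0,0,1,0]
    - [10,0,0,2,0]
    - [10,0,0,3,0]
    - [10,0,0,3,0]

```text
clock: 9.65
eef_pos: [640.6, 24.6, 225.7]
tool_rot: [3.138, 0.007, 1.538]
force: [0.4, 0.2, -0.6]
width: 17.7
```

send_rows:
  commands:
    - [10,0,0,1,0]
    - [10,0,0,2,0]
    - [10,0,0,2,0]

```text
clock: 9.95
eef_pos: [640.7, 24.6, 223.9]
tool_rot: [3.138, 0.007, 1.538]
force: [-0.3, 0.7, 1.6]
width: 17.4
```

send_rows:
  commands:
    - [10,0,0,1,0]
    - [10,0,0,2,0]
    - [10,0,0,2,0]

```text
clock: 10.25
eef_pos: [640.7, 24.5, 222.0]
tool_rot: [3.138, 0.007, 1.538]
force: [-0.7, 0.0, 2.7]
width: 17.1
```

Contact with the sprung pad is felt (1.6 → 2.7 N). Pressing on gently.

send_rows:
  commands:
    - [10,0,0,1,0]
    - [10,0,0,1.5,0]
    - [10,0,0,1.5,0]

```text
clock: 10.55
eef_pos: [640.8, 24.6, 220.5]
tool_rot: [3.138, 0.007, 1.538]
force: [-1.3, 0.1, 3.9]
width: 17.2
```

send_rows:
  commands:
    - [10,0,0,1,0]
    - [10,0,0,1.2,0]
    - [10,0,0,1.2,0]

```text
clock: 10.85
eef_pos: [640.8, 24.5, 219.3]
tool_rot: [3.138, 0.007, 1.538]
force: [-0.6, 0.2, 4.0]
width: 17.4
```

```bash
python3 - <<'E'
from h import *
go(641,24.6,286,88.1)
snap('side','s4'); go(641,24.6,286,88.1)
E
```

```text
t 10.85 pos [640.8  24.5 219.3] rot [179.78   0.38  88.1 ] F [-0.6  0.2  4. ] w 17.4
shift [ -0.4   0.5 -66.7] roll 0.0
t 10.9 pos [640.8  24.5 219.3] rot [179.78   0.38  88.1 ] F [-1.  -0.4  4.8] w 17.2
shift [ -0.3   0.5 -66.7] roll 0.0
```

View pics/s4.png

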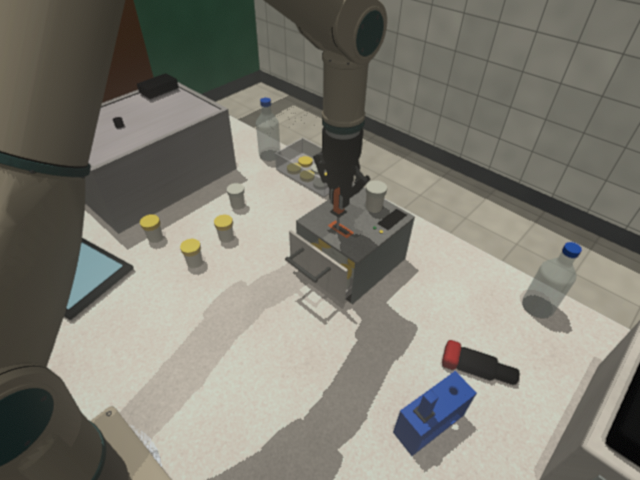

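send_rows:
  commands:
    - [10,0,0,0,0]
    - [10,0,0,0,0]
    - [10,0,0,0,0]
    - [10,0,0,0,0]
    - [10,0,0,0,0]

```text
clock: 11.4
eef_pos: [640.8, 24.5, 219.4]
tool_rot: [3.138, 0.007, 1.538]
force: [-1.5, 0.1, 3.3]
width: 17.4
```

send_rows:
  commands:
    - [10,0,0,-3,0]
    - [10,0,0,-10,0]
    - [10,0,0,-25,0]
    - [10,0,0,-50,0]
    - [10,0,0,-80,0]

```text
clock: 11.9
eef_pos: [639.7, 25.1, 299.0]
tool_rot: [3.141, 0.007, 1.538]
force: [-0.3, -0.1, -0.4]
width: 17.2
```

```bash
python3 - <<'E'
from h import *
snap('side','s5'); go(508.8,-353.4,290,69.55)
E
```

```text
t 11.95 pos [642.7  25.  305.3] rot [179.35   0.34  88.1 ] F [ 2.  -0.4  2.7] w 17.3
shift [-382.6 -121.5   16.2] roll 18.55
```

View pics/s5.png

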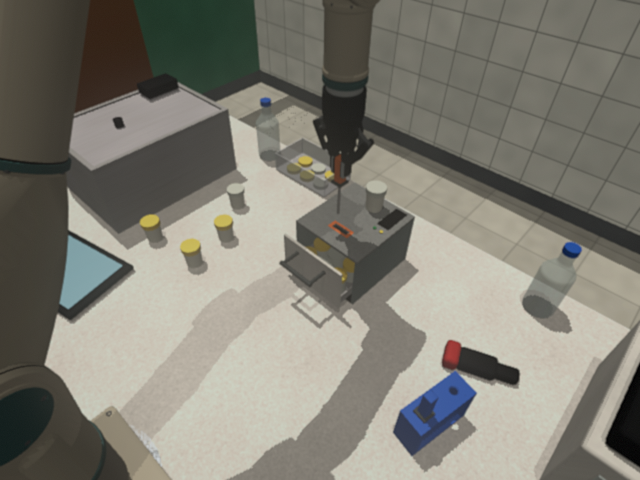

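send_rows:
  commands:
    - [10,-42,-13,0,5]
    - [10,-86,-27,0,10]
    - [10,-130,-41,0,14]
    - [10,-172,-55,0,18.5]
    - [10,-215,-68,0,18.5]

```text
clock: 12.45
eef_pos: [566.7, -189.0, 305.8]
tool_rot: [3.129, 0.002, 1.213]
force: [1.3, -0.2, 0.0]
width: 17.6
```

```bash
python3 - <<'E'
from h import *
go(508.8,-353.4,298,69.55)
E
```

```text
t 12.45 pos [ 566.7 -189.   305.8] rot [1.7928e+02 1.2000e-01 6.9520e+01] F [ 1.3 -0.2  0. ] w 17.6
shift [-174.3    3.2    8.2] roll -0.03
```

send_rows:
  commands:
    - [10,-45,1,2,0]
    - [10,-90,2,6,0]
    - [10,-135,3,8,0]
    - [10,-174,3,8,0]
    - [10,-174,3,8,0]

```text
clock: 12.95
eef_pos: [504.2, -360.7, 298.3]
tool_rot: [3.13, 0.008, 1.203]
force: [-0.8, -0.1, -0.8]
width: 16.9
```

send_rows:
  commands:
    - [10,0,0,0,0]
    - [10,0,0,0,0]

```text
clock: 13.15
eef_pos: [503.8, -360.8, 298.1]
tool_rot: [3.13, 0.008, 1.202]
force: [0.2, 0.6, -1.0]
width: 17.1
```

```bash
python3 - <<'E'
from h import *
go(508.8,-353.4,228,69.55)
E
```

```text
t 13.15 pos [ 503.8 -360.8  298.1] rot [179.34   0.47  68.88] F [ 0.2  0.6 -1. ] w 17.1
shift [ 9.3  1.2 70.1] roll -0.67
```

send_rows:
  commands:
    - [10,9.3,1.2,20,-0.7]
    - [10,9.3,1.2,45,-0.7]
    - [10,9.3,1.2,66,-0.7]
    - [10,9.3,1.2,66,-0.7]
    - [10,9.3,1.2,66,-0.7]

```text
clock: 13.65
eef_pos: [509.5, -352.4, 232.4]
tool_rot: [3.13, 0.008, 1.216]
force: [0.6, 0.3, -0.9]
width: 17.3
```

send_rows:
  commands:
    - [10,0,0,0,0]
    - [10,0,0,0,0]

```text
clock: 13.85
eef_pos: [510.5, -352.5, 233.8]
tool_rot: [3.128, 0.008, 1.217]
force: [0.2, 0.2, -0.4]
width: 17.4
```

```bash
python3 - <<'E'
from h import *
go(508.8,-353.4,125.6,69.55)
for n in ['scene','side','wrist']: snap(n,n+'6')
ims=[]
for n,b in [('scene6',(110,190,190,290)),('side6',(420,310,500,410))]:
    im=load(n)[0][b[1]:b[3],b[0]:b[2],::-1]; ims.append(cv2.resize(im,None,fx=5,fy=5,interpolation=cv2.INTER_CUBIC))
cv2.imwrite('pics/m6.png',np.hstack(ims))
E
```

```text
t 13.85 pos [ 510.5 -352.5  233.8] rot [179.2    0.48  69.72] F [ 0.2  0.2 -0.4] w 17.4
shift [ -0.5  -2.8 108.2] roll 0.17
```

View pics/m6.png

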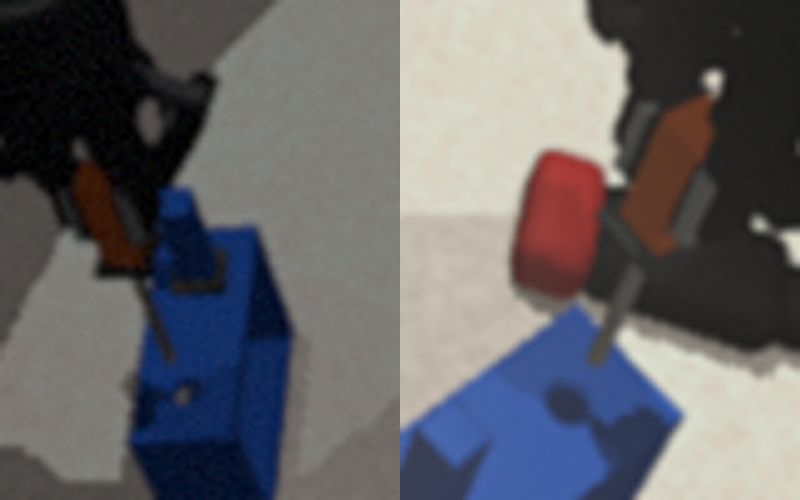

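View pics/wrist6.png

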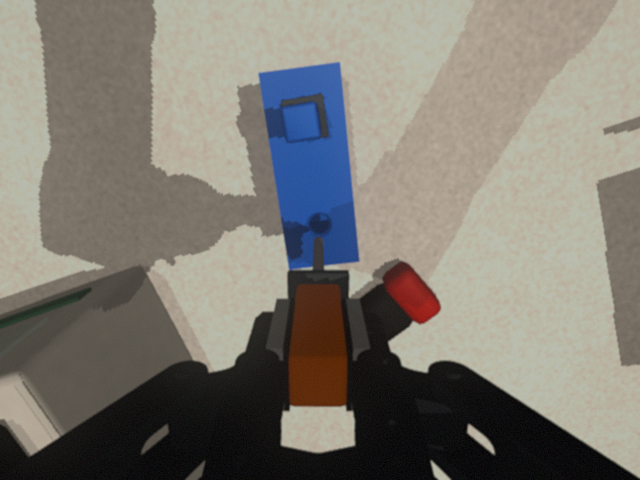

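```bash
python3 - <<'E'
from h import *
z=233.8-115.6
S={'wrist6':((320,223.5),(318.2,238.5)),'scene6':((110+182/5,190+392/5),(110+170/5,190+361/5)),'side6':((420+168/5,310+404/5),(420+197/5,310+362/5))}
for n,(h,t) in S.items():
    im,T,K=load(n); print(n,onz(T,K,*h,90).round(1),onz(T,K,*t,z).round(1))
E
```

```text
wrist6 [ 508.5 -350.6   90. ] [ 509.6 -352.1  118.2]
scene6 [ 512.9 -352.7   90. ] [ 514.7 -351.9  118.2]
side6 [ 508.  -354.5   90. ] [ 510.8 -356.4  118.2]
```

send_rows:
  commands:
    - [10,-0.6,-2.3,1,0]
    - [10,-0.6,-2.3,8,0]
    - [10,-0.6,-2.3,15,0]
    - [10,-0.6,-2.3,20,0]
    - [10,-0.6,-2.3,20,0]

```text
clock: 14.5
eef_pos: [507.1, -352.1, 211.8]
tool_rot: [3.131, 0.008, 1.216]
force: [-0.8, -0.9, -1.1]
width: 17.2
```

```bash
python3 - <<'E'
from h import *
go(508.2,-352.3,125.6,69.55)
for n in ['wrist']: snap(n,n+'7')
cv2.imwrite('pics/w7c.png',cv2.resize(load('wrist7')[0][180:300,260:380,::-1],None,fx=5,fy=5,interpolation=cv2.INTER_CUBIC))
E
```

```text
t 14.5 pos [ 507.1 -352.1  211.8] rot [179.4    0.44  69.69] F [-0.8 -0.9 -1.1] w 17.2
shift [ 0.9  0.2 86.2] roll 0.14
```

View pics/w7c.png

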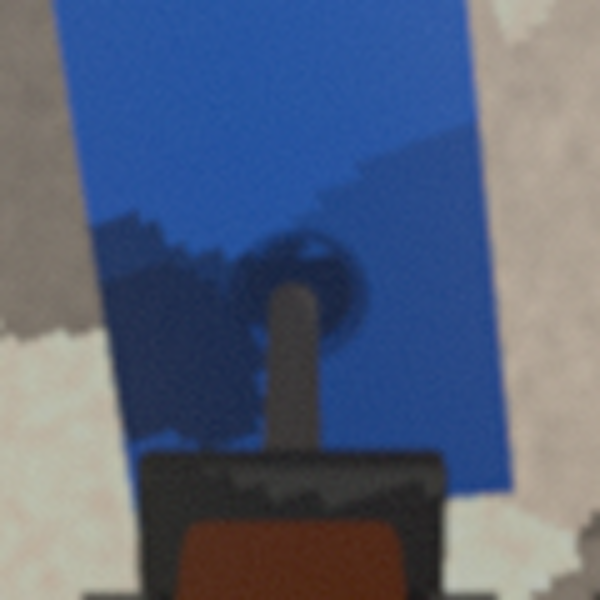

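send_rows:
  commands:
    - [10,0.9,-0.5,4,0]
    - [10,0.9,-0.5,10,0]
    - [10,0.9,-0.5,20,0]
    - [10,0.9,-0.5,20,0]

```text
clock: 14.95
eef_pos: [506.5, -350.8, 190.6]
tool_rot: [3.133, 0.007, 1.216]
force: [-0.7, -0.9, -1.2]
width: 17.3
```

send_rows:
  commands:
    - [10,0,0,15,0]
    - [10,0,0,30,0]
    - [10,0,0,45,0]
    - [10,0,0,55,0]
    - [10,0,0,55,0]

```text
clock: 15.45
eef_pos: [506.0, -350.8, 134.1]
tool_rot: [3.136, 0.007, 1.216]
force: [-0.6, -0.9, -0.8]
width: 17.6
```

```bash
python3 - <<'E'
from h import *
go(508.8,-352.8,125.6,69.55)
E
```

```text
t 15.45 pos [ 506.  -350.8  134.1] rot [179.69   0.38  69.69] F [-0.6 -0.9 -0.8] w 17.6
shift [-0.9  3.3  8.5] roll 0.14
```

send_rows:
  commands:
    - [10,-0.5,1.5,3,0]
    - [10,-0.5,2,6,0]
    - [10,-0.5,2,7,0]
    - [10,-0.5,2,7,0]

```text
clock: 15.85
eef_pos: [507.8, -352.0, 127.3]
tool_rot: [3.136, 0.007, 1.216]
force: [0.4, -0.4, -0.4]
width: 17.3
```

send_rows:
  commands:
    - [10,0,0,0.7,0]
    - [10,0,0,1.4,0]
    - [10,0,0,1.4,0]

```text
clock: 16.15
eef_pos: [507.9, -352.0, 126.0]
tool_rot: [3.136, 0.007, 1.216]
force: [0.0, -0.3, -0.3]
width: 17.4
```

send_rows:
  commands:
    - [10,0,0,0.5,0]
    - [10,0,0,0.5,0]

```text
clock: 16.35
eef_pos: [507.9, -352.0, 125.7]
tool_rot: [3.136, 0.007, 1.216]
force: [0.3, -0.1, 0.7]
width: 17.1
```

Contact with the plate. Open gently.

send_rows:
  commands:
    - [24,0,0,0,0]
    - [30,0,0,0,0]
    - [45,0,0,0,0]
    - [60,0,0,0,0]
    - [60,0,0,0,0]

```text
clock: 16.85
eef_pos: [507.9, -352.0, 125.7]
tool_rot: [3.136, 0.007, 1.216]
force: [0.3, 0.1, -0.2]
width: 60.1
```

send_rows:
  commands:
    - [60,0,0,-5,0]
    - [60,0,0,-20,0]
    - [60,0,0,-50,0]
    - [60,0,0,-90,0]
    - [60,0,0,-120,0]

```text
clock: 17.35
eef_pos: [507.9, -351.7, 249.2]
tool_rot: [3.133, 0.007, 1.216]
force: [0.3, 0.4, 0.1]
width: 60.4
```

```bash
python3 - <<'E'
from h import *
for n in ['side','wrist']: snap(n,n+'8')
go(550,0,270,-2)
E
```

```text
t 17.45 pos [ 509.8 -353.2  251.9] rot [179.06   0.52  69.68] F [-0.4  0.3 -0.6] w 59.8
shift [345.  -84.6 -22.6] roll 71.68
```

View pics/side8.png

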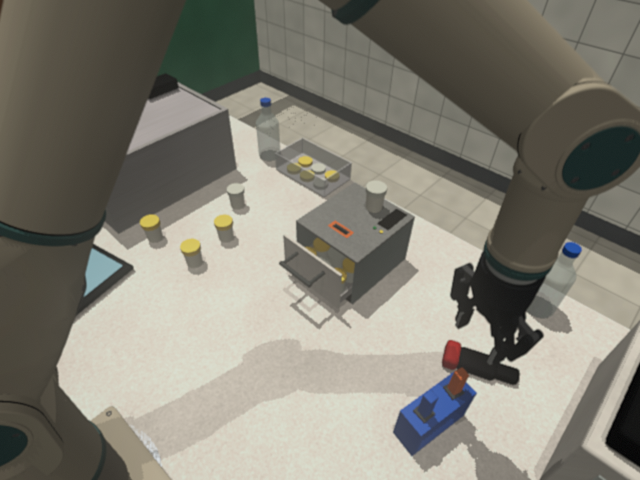

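View pics/wrist8.png

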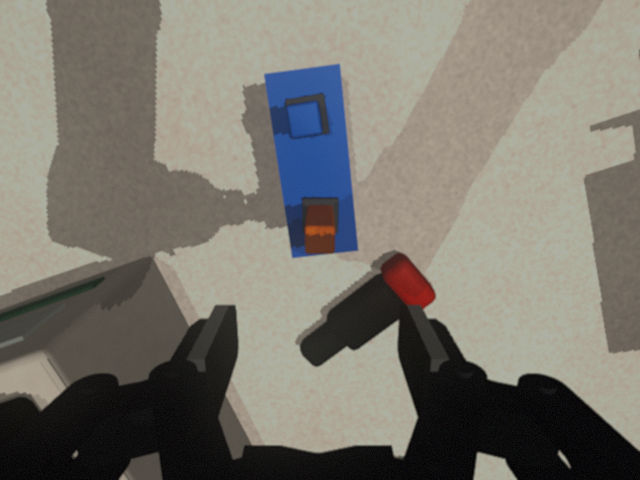

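```bash
python3 - <<'E'
from h import *
print(ctrl.read_state()['qpos'].round(2))
for n in ['scene']: snap(n,n+'8')
cv2.imwrite('pics/sc8.png',cv2.resize(load('scene8')[0][190:310,245:365,::-1],None,fx=5,fy=5,interpolation=cv2.INTER_CUBIC))
cv2.imwrite('pics/si8.png',cv2.resize(load('side8')[0][220:320,270:370,::-1],None,fx=6,fy=6,interpolation=cv2.INTER_CUBIC))
go(507,0,260,-2)
E
```

```text
[ 0.38  0.58  0.29  1.62 -0.19  0.95  1.95]
t 17.5 pos [ 508.7 -352.2  249.3] rot [179.3    0.45  69.69] F [-0.3  0.3 -0. ] w 60.4
shift [ 329.6 -123.7  -14.9] roll 71.69
```

View pics/sc8.png

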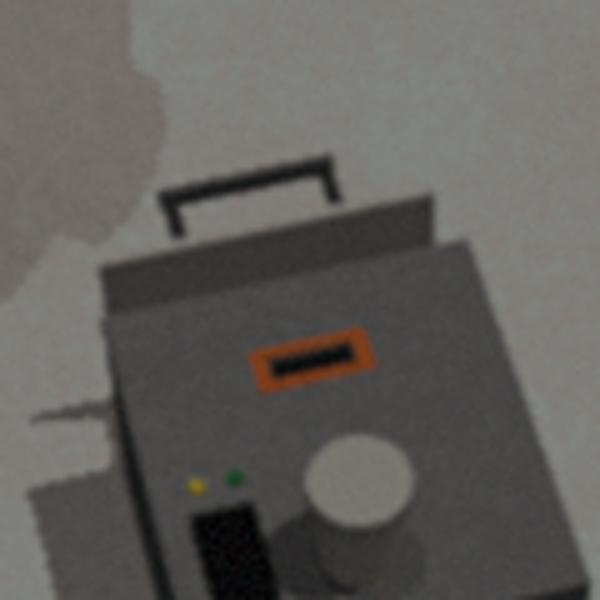

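View pics/si8.png

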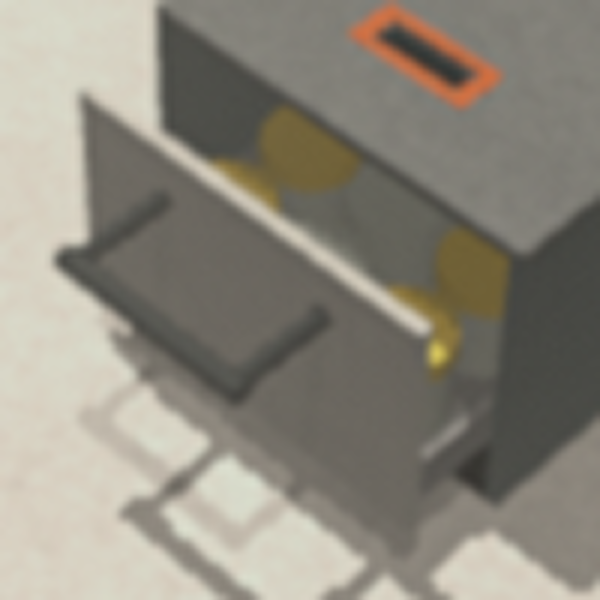

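```bash
python3 - <<'E'
from h import *
for n,x0,y0,s,pts in [('scene8',245,190,5,[(165,198),(328,160),(170,195),(325,166)]),('side8',270,220,6,[(237,390),(65,258)])]:
    im,T,K=load(n)
    P=np.array([onz(T,K,x0+(a+.5)/s-.5,y0+(b+.5)/s-.5,105) for a,b in pts]); print(n,P.round(1).tolist(),P[:2].mean(0).round(1),np.hypot(*(P[1]-P[0])[:2]))
E
```

```text
scene8 [[501.7, -19.8, 105.0], [502.4, 65.1, 105.0], [500.6, -16.9, 105.0], [505.7, 62.6, 105.0]] [502.   22.7 105. ] 84.88320043517078
side8 [[501.8, -22.8, 105.0], [504.3, 63.3, 105.0]] [503.   20.2 105. ] 86.1803338079938
```

send_rows:
  commands:
    - [60,45,-15,-8,8.5]
    - [60,90,-30,-15,17]
    - [60,135,-45,-15,25.5]
    - [60,180,-60,-15,34]
    - [60,225,-75,-15,42.5]

```text
clock: 18.0
eef_pos: [515.5, -112.9, 261.1]
tool_rot: [3.128, -0.002, 0.468]
force: [1.7, 0.5, 0.3]
width: 60.2
```

```bash
python3 - <<'E'
from h import *
go(506,20,240,-2)
E
```

```text
t 18.0 pos [ 515.5 -112.9  261.1] rot [ 1.7924e+02 -1.0000e-01  2.6810e+01] F [1.7 0.5 0.3] w 60.2
shift [  51.4 -123.2   19.6] roll 28.81
```

send_rows:
  commands:
    - [60,15,-42,5,8]
    - [60,32,-82,10,16]
    - [60,49,-124,15,24]
    - [60,49,-124,20,28.8]
    - [60,49,-124,20,28.8]

```text
clock: 18.5
eef_pos: [502.2, 21.6, 238.3]
tool_rot: [3.13, -0.005, -0.031]
force: [-0.1, -0.5, -0.2]
width: 60.0
```

send_rows:
  commands:
    - [60,0,0,0,0]

```text
clock: 18.6
eef_pos: [502.0, 20.5, 238.3]
tool_rot: [3.129, -0.004, -0.03]
force: [0.7, -0.5, 0.7]
width: 59.7
```

```bash
python3 - <<'E'
from h import *
snap('wrist','w9'); go(502.5,21.5,150,-2)
E
```

```text
t 18.65 pos [501.9  20.6 238.2] rot [179.31  -0.23  -1.76] F [-0.1  1.6  0.8] w 59.8
shift [ 0.3 -2.  88.2] roll 0.24
```

View pics/w9.png

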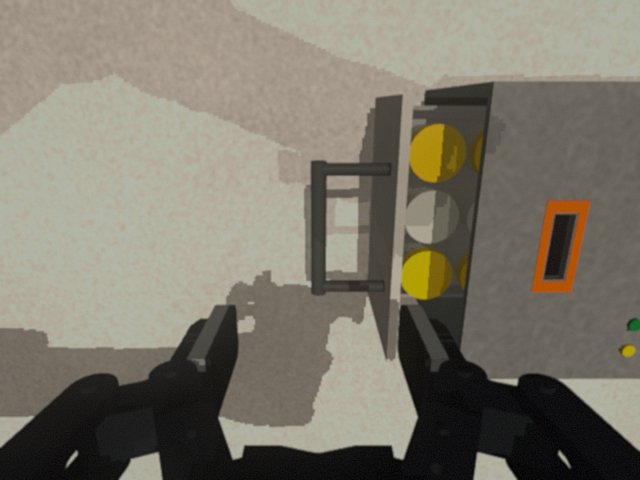

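send_rows:
  commands:
    - [36,0,0,5,0]
    - [36,0,-1,30,0]
    - [36,0,-1,55,0]
    - [36,0,-1,75,0]
    - [36,0,-1,75,0]

```text
clock: 19.15
eef_pos: [500.4, 19.6, 161.2]
tool_rot: [3.129, 0.001, -0.032]
force: [-0.6, -0.2, 0.5]
width: 35.6
```

```bash
python3 - <<'E'
from h import *
snap('wrist','w10'); go(502.5,21.5,101,-2)
E
```

```text
t 19.2 pos [501.4  19.5 162.5] rot [ 1.7928e+02 -9.0000e-02 -1.8600e+00] F [1.1 0.7 0.4] w 35.6
shift [ 0.9 -2.8 61.5] roll 0.14
```

View pics/w10.png

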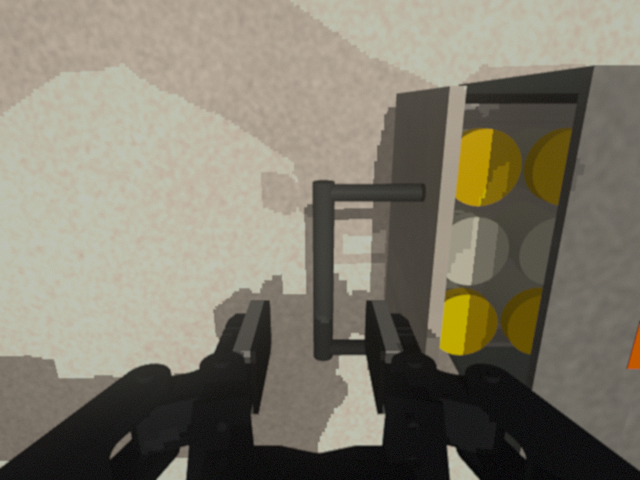

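send_rows:
  commands:
    - [36,1.5,-1.5,15,0]
    - [36,1.5,-1.5,35,0]
    - [36,1.5,-1.5,52,0]
    - [36,1.5,-1.5,60,0]
    - [36,1.5,-1.5,60,0]

```text
clock: 19.7
eef_pos: [503.2, 19.8, 102.6]
tool_rot: [3.129, -0.001, -0.033]
force: [0.3, -0.0, 0.2]
width: 36.3
```

send_rows:
  commands:
    - [36,0,0,0,0]
    - [20,0,0,0,0]
    - [3,0,0,0,0]
    - [3,0,0,0,0]
    - [3,0,0,0,0]

```text
clock: 20.2
eef_pos: [503.7, 19.7, 103.5]
tool_rot: [3.129, -0.003, -0.033]
force: [-0.9, 0.6, 6.6]
width: 7.6
```

```bash
python3 - <<'E'
from h import *
snap('wrist','w11'); go(446,23,101,-2)
E
```

```text
t 20.25 pos [503.7  19.8 103.4] rot [ 1.793e+02 -1.700e-01 -1.890e+00] F [-1.  -0.6  7.1] w 7.3
shift [-57.8  -1.4   2.3] roll 0.11
```

View pics/w11.png

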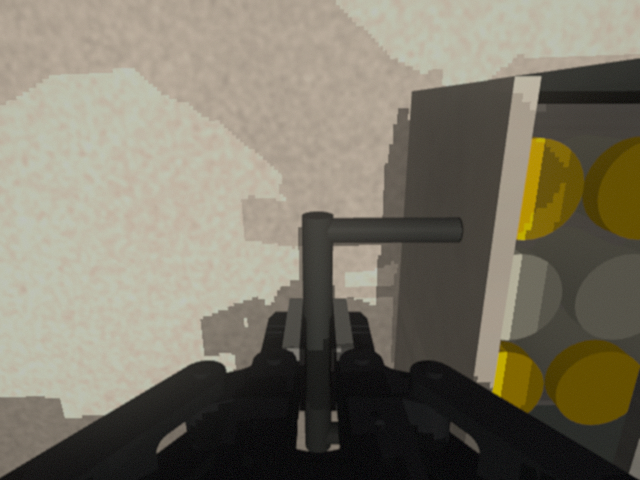

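send_rows:
  commands:
    - [3,-4,0,0,0]
    - [3,-10,0,0,0]
    - [3,-16,0,0,0]
    - [3,-22,0,0,0]
    - [3,-28,0,0,0]

```text
clock: 20.75
eef_pos: [475.3, 20.6, 103.5]
tool_rot: [3.129, -0.003, -0.033]
force: [0.8, 0.1, 0.6]
width: 7.6
```

```bash
python3 - <<'E'
from h import *
go(446,23,103,-2)
E
```

```text
t 20.75 pos [475.3  20.6 103.5] rot [179.3   -0.19  -1.9 ] F [0.8 0.1 0.6] w 7.6
shift [-29.4  -1.4   0.4] roll 0.1
```

send_rows:
  commands:
    - [3,-6,0,0,0]
    - [3,-12,0,0,0]
    - [3,-18,0,0,0]
    - [3,-22,0,0,0]
    - [3,-24,0,0,0]

```text
clock: 21.25
eef_pos: [450.9, 21.4, 103.5]
tool_rot: [3.129, -0.003, -0.033]
force: [0.1, -0.9, 1.0]
width: 7.6
```

send_rows:
  commands:
    - [3,-2,0,0,0]
    - [3,-4,0,0,0]
    - [3,-4,0,0,0]

```text
clock: 21.55
eef_pos: [446.5, 21.6, 103.5]
tool_rot: [3.13, -0.003, -0.033]
force: [-1.1, -0.6, 2.1]
width: 8.0
```

send_rows:
  commands:
    - [3,-2,0,0,0]
    - [3,-4,0,0,0]
    - [3,-4,0,0,0]

```text
clock: 21.85
eef_pos: [442.1, 21.7, 103.5]
tool_rot: [3.13, -0.002, -0.033]
force: [0.3, -0.3, 2.7]
width: 7.5
```

```bash
python3 - <<'E'
from h import *
snap('side','s12'); snap('wrist','w12')
E
```

```text
(no output)
```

View pics/s12.png

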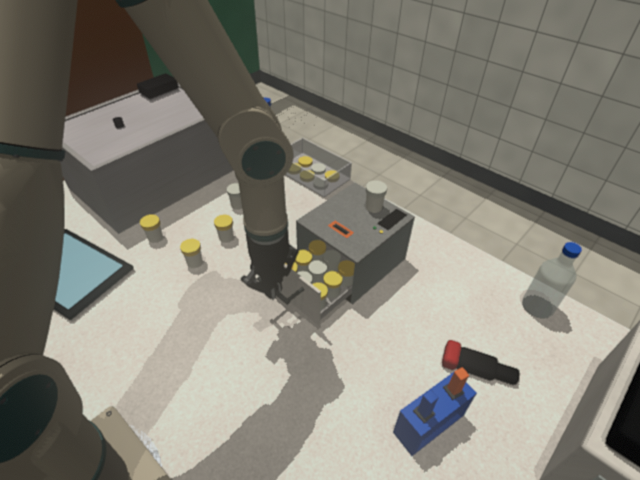

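View pics/w12.png

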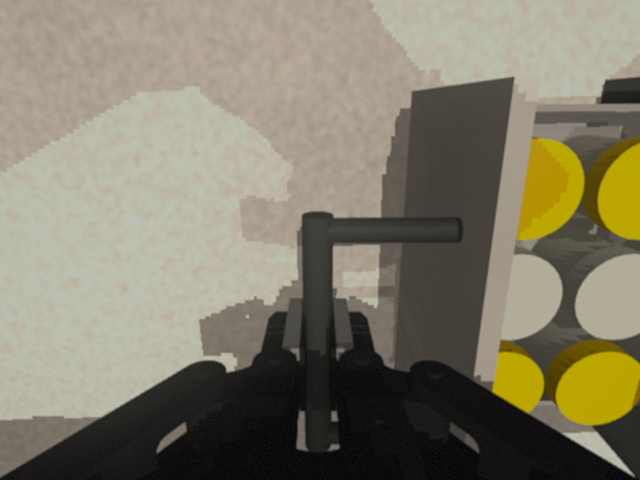

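send_rows:
  commands:
    - [3,-1,0,0,0]
    - [3,-2,0,0,0]
    - [3,-2,0,0,0]

```text
clock: 22.25
eef_pos: [441.4, 21.7, 103.6]
tool_rot: [3.129, -0.004, -0.033]
force: [3.6, 0.6, -2.1]
width: 7.9
```

send_rows:
  commands:
    - [3,-1,0,0,0]
    - [3,-2,0,0,0]
    - [3,-2,0,0,0]

```text
clock: 22.55
eef_pos: [441.3, 21.7, 103.6]
tool_rot: [3.129, -0.008, -0.033]
force: [6.6, -0.3, -5.6]
width: 7.8
```

send_rows:
  commands:
    - [3,0,0,0,0]
    - [15,0,0,0,0]
    - [34,0,0,0,0]
    - [34,0,0,0,0]
    - [34,0,0,0,0]

```text
clock: 23.05
eef_pos: [440.7, 21.7, 103.5]
tool_rot: [3.129, -0.007, -0.033]
force: [-0.2, -0.3, 1.0]
width: 34.2
```

send_rows:
  commands:
    - [34,0,0,-5,0]
    - [34,0,0,-20,0]
    - [34,0,0,-45,0]
    - [34,0,0,-80,0]
    - [34,0,0,-120,0]

```text
clock: 23.55
eef_pos: [438.8, 23.1, 224.5]
tool_rot: [3.128, -0.004, -0.034]
force: [1.6, 0.5, -0.9]
width: 33.8
```

send_rows:
  commands:
    - [34,0,0,-30,0]
    - [34,0,0,-30,0]
    - [34,0,0,-30,0]
    - [34,0,0,-30,0]

```text
clock: 23.95
eef_pos: [437.8, 23.8, 253.8]
tool_rot: [3.128, -0.002, -0.034]
force: [-0.8, -0.4, -1.3]
width: 33.8
```

```bash
python3 - <<'E'
from h import *
for n in ['scene','side','wrist']: snap(n,n+'13')
go(446,23,103,-2)
im,T,K=load('wrist13')
E
```

```text
t 24.1 pos [438.   23.5 253.6] rot [ 1.7919e+02 -1.3000e-01 -1.9500e+00] F [-0.9  0.2  0.3] w 34.2
shift [  7.7  -2.  150.6] roll 0.05
```

View pics/scene13.png

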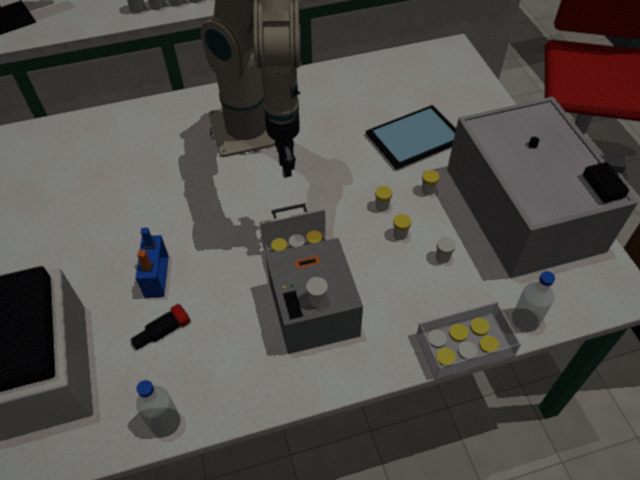

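View pics/side13.png

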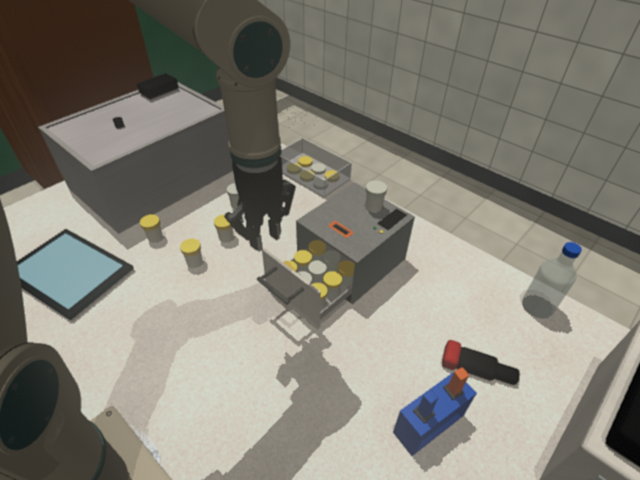

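View pics/wrist13.png

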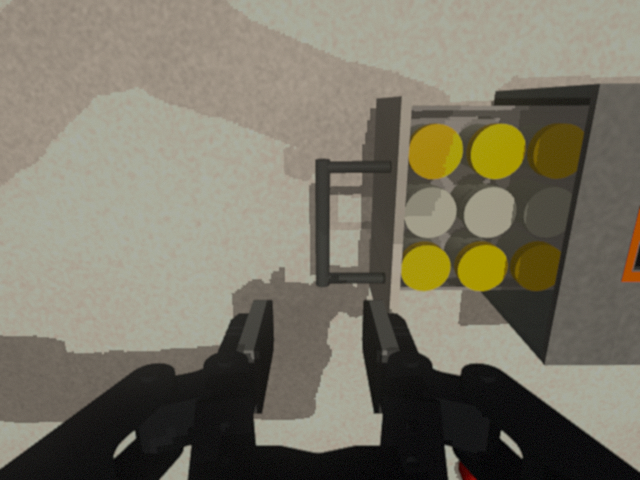

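```bash
python3 - <<'E'
from h import *
im,T,K=load('wrist13'); print('bar',onz(T,K,322,222,105).round(1))
im,T,K=load('w9'); print('bar before',onz(T,K,319,228,105).round(1))
for fn in ['side0','side13','scene0','scene13']:
    im,T,K=load(fn); hsv=cv2.cvtColor(im,cv2.COLOR_RGB2HSV); m=cv2.inRange(hsv,(3,120,50),(18,255,255))
    n,l,st,c=cv2.connectedComponentsWithStats(m); i=[k for k in range(1,n) if st[k,4]>60 and (c[k][0]<200 or c[k][0]>430)]
    print(fn,[(st[k].tolist(),c[k].round(1).tolist()) for k in i])
a=cv2.absdiff(load('side0')[0],load('side13')[0]).max(2); print('diff jar',a[180:215,362:390].mean(),'scanner',a[340:385,440:520].mean(),'rack',a[365:450,390:480].mean())
E
```

```text
bar [441.2  25.4 105. ]
bar before [503.5  22.9 105. ]
side0 [([0, 44, 51, 114, 2135], [20.3, 109.9]), ([68, 61, 55, 33, 279], [93.0, 75.8]), ([449, 367, 20, 27, 317], [458.4, 379.7])]
side13 [([0, 0, 148, 155, 13889], [58.0, 54.0]), ([448, 367, 21, 27, 310], [458.0, 379.9])]
scene0 [([138, 251, 13, 18, 131], [143.5, 259.2])]
scene13 [([138, 251, 13, 18, 142], [143.7, 259.3])]
diff jar 12.404081632653062 scanner 12.8875 rack 14.304705882352941
```

```bash
python3 - <<'E'
from h import *
print(ctrl.finish_job())
E
```

```text
the job is handed in; nothing more can be done
None
```

The job is done and handed in at about 24 s on the clock. No verdict came back.

- **Latch:** I took the orange pin from the rack and lowered it into the access hole. The tip passed the floor level without force. It touched the pad about 30 mm down and was pressed until the tray sprang out by itself. The highest force read was about 4.8 N. I chose where to go down from a glimpse of brass in a wrist picture. The first try went straight into the well, so I did not feel along the floor.
- **Pin:** It is back upright in the hole it came from. Both fixed cameras show its handle within half a pixel of where it started.
- **Tray:** I pulled it by the bar until the pull rose to 6.6 N with no more movement. The bar ended at x ≈ 441 mm, against about 442 mm expected for full travel, and was still there after I let go.
- **Everything else:** The jars, probe and scanner look unmoved in the last pictures. A pixel comparison between the first and last side views gave a uniform difference of 12–14 levels around the jar on the loader, the scanner and the rack. I put that down to light and noise but did not look into it. The gripper is open, clear and touching nothing.

One check disagreed: the jaws read about 7.6 mm on the 10 mm bar, so the grip may have been slightly off its middle, but it held throughout.

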